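# Clear and open the ink bin's port

## Task

Take the pink caddy off the orange dust cover of the ink bin and hang it by its arch on the hook arm, in front of the teal caddy, without knocking that one off or shoving it along. Then swing the dust cover aside on its pin until the whole round port is uncovered, and let go; it opens fully only one way, which you must feel out. Leave the jar and the squeegee where they are.

Things in the scene. Friction and masses are not known exactly. Their poses are not given: they have to be found in the camera images.
- bin: ink reclaim bin, a fixed white-topped grey box 300 x 280 mm (its x, y) and 90 mm high. Origin: centre of its underside on the table; z up. Its front (-x) faces the robot roughly. The cover's pin stands at (70, 0) mm in this frame.
- port (a point): centre of the bin's round port, a hole 68 mm in diameter in the deck, at deck height (90 mm above the table), 85 mm in front (bin -x) of the pin. At the start it is under the cover.
- cover (a joint): dust cover's angle about its upright pin, positive anticlockwise from above; 0 (start within 0.1): disc over the port, knob to the bin's -x. A stop hidden in the housing ends the swing hard at about 0.55 on ONE side, which varies and cannot be seen; the other side goes to 1.75. Port wholly uncovered from about 1.15. About 2 N at the knob turns it; it stays where left.
- cover_pin (a point): the pin's axis at the top face of the cover plate; the steel pin head around it is 22 mm wide and 7 mm high.
- cover_disc (a point): centre of the cover's orange disc, 116 mm in diameter, at its top face (100 mm above the table), 85 mm from the pin. The plate is 8 mm thick.
- cover_knob (a point): middle of the cover's black upright round knob, 24 mm in diameter and 45 mm high (22.5 mm above and below this point, its foot on the cover plate), 155 mm from the pin at the end of the plate.
- caddy_mid (a point): pink caddy, loose, about 0.16 kg, upright on the cover's disc; point half-way up, 87 mm above its underside, caddy axes. Open box 44 (x) x 100 (y) x 60 mm high; arch uprights 8 mm thick at y +-46 mm; crossbar along y, 24 mm wide, 120 to 128 mm above the underside; on it mid-way a black grip tab 26 (x) x 12 (y) mm, 128 to 174 mm above the underside. Window under the bar: 84 wide, 60 high.
- hook: fixed hook stand; origin on the table under its 22 mm square post. The arm runs along this frame's -x, toward the robot: 14 mm wide, 12 mm thick, top 200 mm above the table (the post ends there), ending in an upturned red tip 18 mm high at x -175 to -185 mm. Base plate 12 mm high, 130 mm wide, x -160 to 40 mm.
- hung_caddy_mid (a point): teal caddy, loose, the same shape as the pink one (point half-way up, 87 mm above its underside), already hanging with the underside of its crossbar on the arm, about 50 mm from the post. There is room for the pink one between it and the red tip, around x = -125 mm of the hook's frame.
- ink_jar: bystander: jar with teal label, 72 mm in diameter, 85 mm high; origin at the centre of its underside.
- squeegee: bystander: wooden squeegee lying flat, 75 x 180 x 22 mm; origin at the underside of its wooden part.

How it is judged:
By the outcome, as a careful person would: the job done as asked, in the order asked, and still so for the second after the job is handed in, with the robot touching nothing.
It also fails if it takes over 67 s, if anything falls off the work surface, if the arm or the gripper's body presses on something with over 40 N, if the wrist force passes 120 N, or if a joint passes its speed limit or range.

## Robot

A 6-joint arm with a two-finger parallel gripper is mounted at the origin on the work surface. World frame = base frame: x ahead of the robot, y to its left, z up, the work surface at z = 0. Lengths are in m, angles in rad, forces in N, time in s.
With the tool pointing down it reaches from about 0.3 to 0.775 m from the base axis. Payload 14.6 kg.
Tool frame: the origin (TCP) lies at the very end of the fingers, on their centre line; the grasp point (between the pads) lies 19 mm behind it; x points along the fingers, z is the direction in which the jaws open and shut, and the axes are right-handed (so a half turn about x gives the same grasp; the last joint's range is limited). The gripper opens to 94 mm and grips with 3 to 60 N. Pads are 16 mm wide; open, the fingers measure 119 mm over their backs; the gripper's body (75 mm by 177 mm) begins 78 mm behind the grasp point.
Start: joints at [-1.416, 0.3, 1.521, -0, 1.321, -0.067], TCP at [0.121, -0.537, 0.205] pointing down, gripper open.
Joint ranges: [-3.03, 3.03], [-0.79, 2.21], [0.23, 2.52], [-1.04, 4.18], [0, 3.07], [-2.55, 2.55]. Speed limits (rad/s): [2.22, 2.22, 2.57, 3.14, 3.14, 3.14].

## Interface

Orientations are given as [roll, pitch, yaw] about the fixed x, y, z axes, in that order (R = Rz(yaw) Ry(pitch) Rx(roll)).
In Python, from station import ctrl gives the robot as it stands. The module is installed in compiled form; this text tells all that it offers.
- The arm moves only by the tool servo_tool, never from a script. Its argument "motion" is one flat list of numbers, 4 for each row, row after row: the shift along the tool's x, y, z in mm, then the turn about the tool's x in degrees. In form: [dx, dy, dz, roll, dx, dy, dz, roll, ...]. A call has 1 to 20 rows; each row is the pose to reach, as a shift and turn from the pose commanded when the call began, along the tool's axes at that moment; what a row does not reach only later rows make up. A row lasts 1/8 s, in which the tool goes at most 62.5 mm and 10.7 degrees, less where a joint would pass 70% of its speed; a pose out of reach is approached as far as the arm can. A call with a gripper value outside its range is refused whole. "gripper" is the opening, from 0 (shut) to 1 (fully open), set as the call begins (left out, the last holds). The fingers move at their own pace and stop on an object; "force" is the grip in N (left out, the last holds). Time passes only in rows, so rows that repeat a pose let the fingers close. It gives the time, the measured TCP pose, the force and the opening at its end, in the units of the state.
- ctrl.get_obs(): the state, without advancing time (a new reading comes with each control period).
- ctrl.camera(name): name is "scene" or "top"; returns a dict with "color" (400x640x3 uint8, red, green, blue), "z_map" (400x640 float32, m along the optical axis (not along the pixel's ray), 0 where there is no reading), "fx", "fy", "cx", "cy" (pixels), "rvec" (rotation vector, rad) and "tvec" (3), from world to camera coordinates, as OpenCV has them. Camera axes: x right, y down, z forward; pixel columns grow to the right and rows downward; lengths in m; the calibration is good to about 2 mm. A picture is of the moment at which its call begins.
- ctrl.hand_in(): hands the job in, once; it reports no verdict.
The state is a dict: "time_s": time; "qpos": joint angles; "joint_vel": joint speeds; "tau": joint torques, N m; "ee_pos": TCP position; "eef_rot": TCP orientation; "force": force on the tool from outside, world axes, zero at the start; "moment": the same for the moment, N m; "grip_width": finger opening in m.
Only numpy, scipy, OpenCV 4.12 (cv2) and the standard library are available. Lean on these libraries where they do the work, as an engineer would, in place of code of your own. Each camera call takes 0.05 s, during which the arm holds its last target.

## Working session

There is one attempt and no reset: what is moved stays moved. The work goes in short steps, Python scripts to look and compute and a tool call to move; the robot and the scene stay as the last step left them, time stands still between calls to the robot, and variables do not carry over. Pictures are saved under pics/ and viewed, and the job is handed in when it is done.

Besides the shell and the picture viewer there is one more tool, called after "Emit:" by a JSON object that holds its "fn" and its "kwargs", one argument or row to a line. servo_tool: Moves the arm, as the interface text tells. Its arguments: {"type":"object","properties":{"motion":{"type":"array","items":{"type":"number"}},"gripper":{"type":"number"},"force":{"type":"number"}},"required":["motion"]}

```bash
mkdir -p pics
cat > h.py <<'E'
import numpy as np, cv2
from station import ctrl
def cam(n,save=None):
    c=ctrl.camera(n)
    if save: cv2.imwrite('pics/'+save,c['color'][:,:,::-1])
    R=cv2.Rodrigues(np.array(c['rvec'],float))[0]; t=np.array(c['tvec'],float).reshape(3)
    c['R']=R;c['t']=t;return c
def cloud(c):
    z=c['z_map'];v,u=np.indices(z.shape)
    P=np.stack([(u-c['cx'])/c['fx']*z,(v-c['cy'])/c['fy']*z,z],-1)
    W=(P-c['t'])@c['R']; W[z==0]=np.nan
    return W
def ray(c,u,v,h):
    d=c['R'].T@np.array([(u-c['cx'])/c['fx'],(v-c['cy'])/c['fy'],1]); o=-c['R'].T@c['t']
    return o+d*(h-o[2])/d[2]
def proj(c,p):
    q=c['R']@np.array(p)+c['t'];return c['fx']*q[0]/q[2]+c['cx'],c['fy']*q[1]/q[2]+c['cy']
E
python3 - <<'E'
from h import *
o=ctrl.get_obs()
for k in o: print(k,np.round(o[k],3))
for n in('scene','top'):
    c=cam(n,n+'0.png'); print(n,-c['R'].T@c['t'],c['fx'])
    np.savez(n+'0.npz',**{k:c[k] for k in c})
E
```

```text
time_s 0.0
qpos [-1.416  0.3    1.522 -0.     1.321 -0.067]
joint_vel [-0.001  0.    -0.001 -0.001 -0.001 -0.001]
tau [ 4.0000e-03 -5.3180e+01 -3.5273e+01  7.1000e-02  2.4000e-02 -0.0000e+00]
ee_pos [ 0.121 -0.536  0.205]
eef_rot [3.11 1.57 1.76]
force [-0.437  0.544  0.589]
moment [ 0.057 -0.026  0.005]
grip_width 0.094
scene [1.47037658 0.30668866 0.71347395] 450.8383608608321
top [0.48458146 0.03217219 1.22553737] 399.15992199064635
```

View pics/scene0.png

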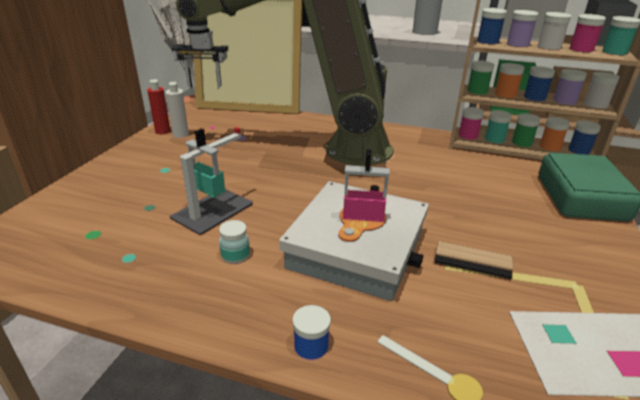

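View pics/top0.png

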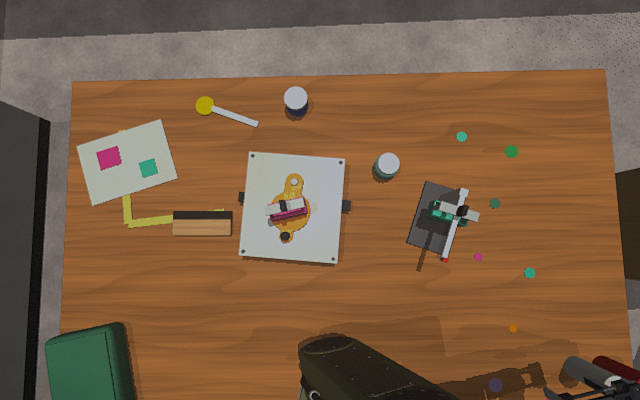

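The scene view shows the pink caddy on the orange cover at about (365,200), the hook with the teal caddy at about (205,175), the jar at (234,240) and the squeegee at (473,260). In the top view, the cover knob is at (285,237), the pin at (294,181) and the red hook tip at (445,260). Next I'll measure them.

```bash
cat > m.py <<'E'
from h import *
def load(n): return dict(np.load(n+'0.npz'))
for n in('top','scene'):
    c=load(n);W=cloud(c);hsv=cv2.cvtColor(c['color'],cv2.COLOR_RGB2HSV);H,S,V=[hsv[...,i].astype(int) for i in range(3)]
    z=W[...,2]
    print(n)
    def rep(name,m,lab=True):
        m=m&np.isfinite(z)
        k,l,st,_=cv2.connectedComponentsWithStats(m.astype(np.uint8))
        for i in range(1,k):
            if st[i,4]<8: continue
            P=W[l==i]; uv=np.argwhere(l==i)[:,::-1]
            r=cv2.minAreaRect((P[:,:2]*1000).astype(np.float32))
            print(name,st[i,4],'uv',uv.mean(0).round(1),'mean',P.mean(0).round(3),'z',P[:,2].min().round(3),P[:,2].max().round(3),'rect',np.round(r[0],1),np.round(r[1],1),round(r[2],1))
    tb=(W[...,0]>.2)&(W[...,0]<.9)&(W[...,1]<.45)&(W[...,1]>-.6)
    rep('orange',(H<25)&(H>8)&(S>200)&(V>180)&(z>.08)&(z<.13)&tb)
    rep('pink',(H>160)&(H<176)&(S>140)&(z>.09)&tb)
    rep('red',((H<6)|(H>174))&(S>150)&(z>.15)&tb)
    rep('teal',(H>70)&(H<95)&(S>100)&(z>.05)&tb)
    rep('deck',(S<40)&(V>150)&(abs(z-.09)<.008)&tb)
    rep('barpink',(z>.215)&(z<.234)&(S<70)&(V>90)&tb&(W[...,1]>-.1))
    rep('tabpink',(z>.235)&(z<.285)&(V<70)&tb&(W[...,1]>-.1))
    rep('z190-230hook',(z>.185)&(z<.215)&(S<70)&tb&(W[...,1]<-.1))
    rep('tabteal',(z>.21)&(z<.26)&(V<70)&tb&(W[...,1]<-.1))
    rep('knob',(z>.105)&(z<.15)&(V<70)&tb&(W[...,1]>-.1))
    rep('base',(z>.007)&(z<.017)&tb&(W[...,1]<-.1)&(V<110))
E
python3 m.py
python3 - <<'E'
from h import *
for n,(x,y,w,h) in {'top':(220,140,280,140),'scene':(160,110,300,180)}.items():
    i=cv2.imread(f'pics/{n}0.png')[y:y+h,x:x+w]
    cv2.imwrite(f'pics/{n}0z.png',cv2.resize(i,None,fx=800/w if n=='top' else 2.6,fy=800/w if n=='top' else 2.6,interpolation=cv2.INTER_CUBIC))
E
```

```text
top
pink 124 uv [287.9 213.4] mean [0.551 0.139 0.128] z 0.099 0.23 rect [551.3 135.8] [19.1 97.2] 12.1
red 21 uv [444.9 259.5] mean [ 0.424 -0.26   0.216] z 0.207 0.221 rect [ 424.4 -260.7] [13.1  7.5] 89.1
teal 19 uv [435.5 202.2] mean [ 0.574 -0.264  0.137] z 0.128 0.144 rect [ 575.1 -264.7] [10.2 18.9] 28.8
teal 147 uv [441.3 214.8] mean [ 0.541 -0.289  0.1  ] z 0.078 0.2 rect [ 541.  -287.2] [70.9 27.6] 71.0
teal 40 uv [461.2 222.3] mean [ 0.519 -0.337  0.118] z 0.082 0.225 rect [ 521.4 -324.2] [23.6 47.7] 4.6
deck 8182 uv [293.  206.7] mean [0.573 0.128 0.089] z 0.082 0.097 rect [574.  130.3] [279.9 299.3] 84.4
deck 314 uv [388.6 163. ] mean [ 0.694 -0.15   0.085] z 0.082 0.09 rect [ 694.4 -150. ] [58.6 58.6] 27.2
barpink 169 uv [294.9 203.8] mean [0.569 0.111 0.227] z 0.221 0.232 rect [568.6 111.1] [23.7 44.1] 11.9
barpink 149 uv [272.3 209. ] mean [0.557 0.168 0.227] z 0.223 0.231 rect [556.7 168. ] [24.  40.3] 12.1
tabpink 62 uv [282.6 205.3] mean [0.562 0.137 0.271] z 0.25 0.276 rect [562.5 138.3] [25.1 12.1] 11.3
tabpink 493 uv [329.4 348.4] mean [0.226 0.031 0.261] z 0.23
[... 1477 characters left out ...]
.259] z 0.235 0.285 rect [227.5  26.9] [ 21.3 160.5] 11.8
tabpink 102 uv [367.8 158.9] mean [0.574 0.142 0.258] z 0.235 0.274 rect [567.6 141.1] [26.1 12.1] 11.7
z190-230hook 572 uv [206.4 148. ] mean [ 0.536 -0.292  0.199] z 0.185 0.215 rect [ 523.1 -279.4] [ 98.3 187.1] 48.4
tabteal 147 uv [199.9 137.2] mean [ 0.551 -0.299  0.234] z 0.211 0.253 rect [ 548.5 -298. ] [14.6 29.9] 58.6
knob 30 uv [374.2 187.9] mean [0.497 0.15  0.142] z 0.138 0.145 rect [495.3 149.8] [17.6 15.4] 11.5
base 1505 uv [211.5 211.3] mean [ 0.551 -0.292  0.01 ] z 0.007 0.017 rect [ 540.7 -297.5] [130.6 201.9] 70.1
base 81 uv [236.6 258.8] mean [ 0.72  -0.13   0.012] z 0.007 0.017 rect [ 716.8 -134.1] [27.1 68.3] 33.1
```

View pics/top0z.png

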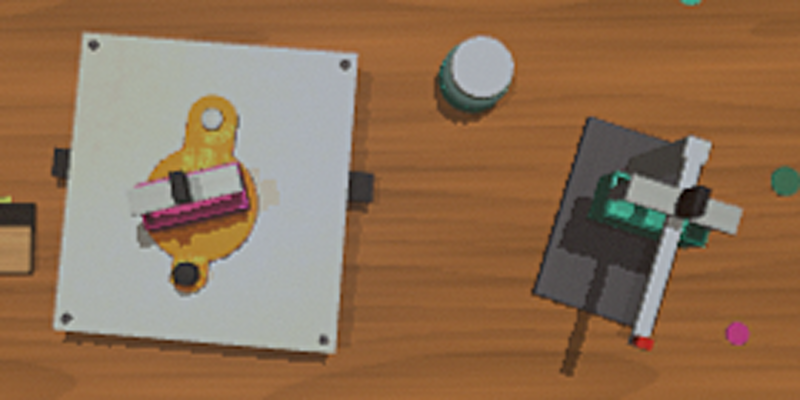

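View pics/scene0z.png

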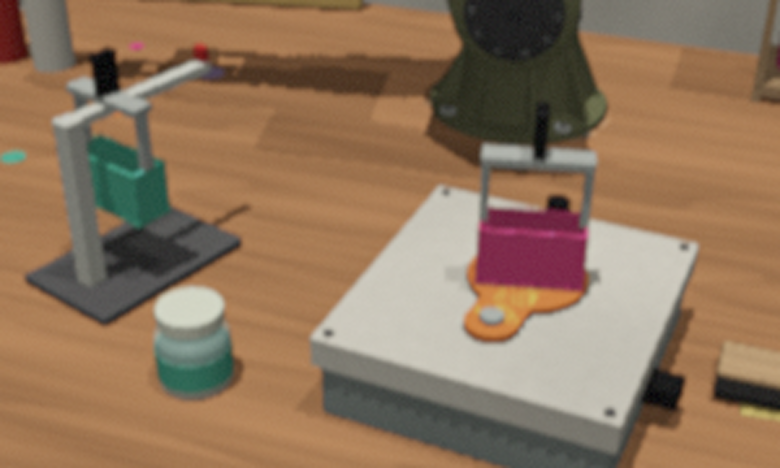

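```bash
cat >> h.py <<'E'
from scipy.spatial.transform import Rotation as Ro
def pose():
    o=ctrl.get_obs(); return np.array(o['ee_pos']),Ro.from_euler('xyz',o['eef_rot']).as_matrix(),o
def delta(target,jaw_deg=None):
    p,R,o=pose(); d=R.T@(np.array(target)-p)*1000
    z=R[:,2]; a=np.degrees(np.arctan2(z[1],z[0])); 
    print('t',round(o['time_s'],2),'p',(p*1000).round(1),'xax',R[:,0].round(3),'jaw',round(a,1),'q',np.round(o['qpos'],2),'F',np.round(o['force'],1),'gw',round(o['grip_width'],4))
    s='delta '+str(d.round(1))
    if jaw_deg is not None:
        y=(jaw_deg-a+180)%360-180
        s+=f' roll {-y:.1f} or {-((y+360)%360-180):.1f}'
    print(s)
E
python3 - <<'E'
from h import *
print(pose()[1].round(3))
delta([.564,.139,.33],101.8)
for n in('top','scene'):
    c=dict(np.load(n+'0.npz'));W=cloud(c);z=W[...,2]
    hsv=cv2.cvtColor(c['color'],cv2.COLOR_RGB2HSV)
    m=(abs(z-.2)<.008)&(W[...,1]<-.1)&(hsv[...,1]<60)&(W[...,0]>.43)&(W[...,0]<.51)
    P=W[m][:,:2]*1000
    l=cv2.fitLine(P.astype(np.float32),cv2.DIST_HUBER,0,.01,.01).ravel();print(n,len(P),l,np.degrees(np.arctan2(l[1],l[0])),cv2.minAreaRect(P.astype(np.float32)))
    y,x=np.where(m);print(x.min(),x.max(),y.min(),y.max())
E
```

```text
[[-0.     0.976  0.22 ]
 [ 0.001  0.22  -0.976]
 [-1.     0.    -0.001]]
t 0.1 p [ 121.  -536.3  205. ] xax [-0.     0.001 -1.   ] jaw -77.3 q [-1.42  0.3   1.52  0.    1.32 -0.07] F [0.2 0.3 0.5] gw 0.0941
delta [-124.4  580.7 -561.4] roll -179.1 or 0.9
top 210 [ 9.3575484e-01 -3.5265118e-01  4.7042908e+02 -2.7637137e+02] -20.649557 ((470.6510009765625, -277.2981872558594), (15.873065948486328, 86.66539764404297), 70.2630386352539)
441 456 225 256
scene 109 [ 9.4180357e-01 -3.3616376e-01  4.6852783e+02 -2.6994772e+02] -19.643318 ((469.6138610839844, -273.82379150390625), (18.265220642089844, 85.35201263427734), 71.5511245727539)
212 238 133 146
```

Emit:
{"fn": "servo_tool", "kwargs": {
  "motion": [-60,0,0,0,-125,40,-38,0,-125,95,-92,0,-125,150,-145,0,-125,205,-198,0,-125,260,-251,0,-125,315,-304,0,-125,370,-357,0,-125,425,-410,1,-125,480,-464,1,-125,530,-512,1,-125,565,-546,1,-125,581,-561,1,-125,581,-561,1,-125,581,-561,1],
  "gripper": 0.5
}}

```text
time_s: 1.98
ee_pos: [0.5651, 0.1414, 0.3289]
eef_rot: [-1.692, 1.569, -3.056]
force: [0.5, -0.5, -0.3]
grip_width: 0.0469
```

Run:
```python
from h import *
delta([.564,.139,.236],101.8)
```

```text
t 1.98 p [565.1 141.4 328.9] xax [-0.002 -0.    -1.   ] jaw -78.1 q [0.18 0.32 1.21 0.   1.61 1.55] F [ 0.5 -0.5 -0.3] gw 0.0469
delta [92.9 -1.3  2.1] roll -179.9 or 0.1
```

Emit:
{"fn": "servo_tool", "kwargs": {
  "motion": [30,-1,2,0,60,-1,2,0,80,-1,2,0,93,-1,2,0,93,-1,2,0]
}}

```text
time_s: 2.6
ee_pos: [0.5636, 0.1363, 0.2369]
eef_rot: [-1.598, 1.569, -2.965]
force: [0.1, 1.8, -0.5]
grip_width: 0.0474
```

Run:
```python
from h import *
delta([.564,.139,.236],101.8)
c=cam('scene','s1.png')
i=cv2.imread('pics/s1.png')[80:280,260:500];cv2.imwrite('pics/s1z.png',cv2.resize(i,None,fx=3,fy=3))
```

```text
t 2.6 p [563.6 136.3 236.9] xax [-0.001 -0.    -1.   ] jaw -78.3 q [ 0.17  0.35  1.39 -0.    1.41  1.54] F [ 0.1  1.8 -0.5] gw 0.0474
delta [ 0.9  1.  -2.5] roll 179.9 or -0.1
```

View pics/s1z.png

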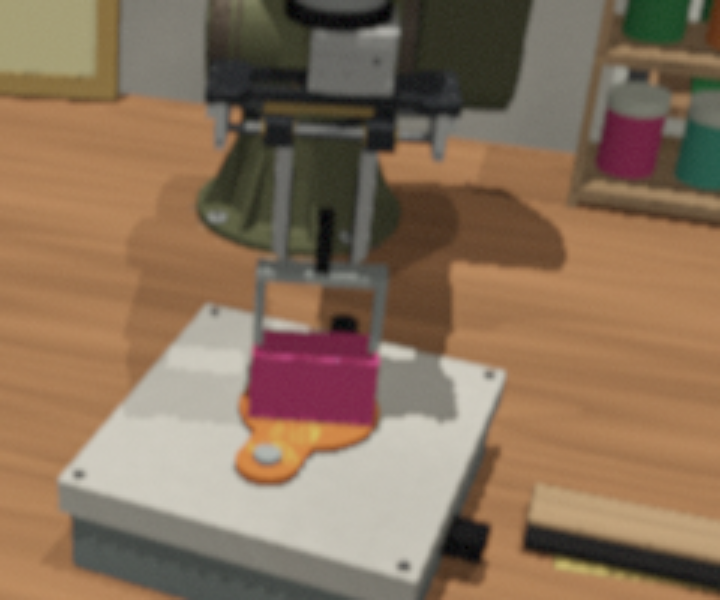

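In the zoomed view the two fingers (crop x 283 and 362) straddle the black tab (325, 240) just above the bar. I'll close the gripper.

Emit:
{"fn": "servo_tool", "kwargs": {
  "motion": [0,0,0,0,0,0,0,0,0,0,0,0,0,0,0,0,0,0,0,0,0,0,0,0],
  "gripper": 0,
  "force": 25
}}

```text
time_s: 3.4
ee_pos: [0.5637, 0.1363, 0.2372]
eef_rot: [-1.547, 1.57, -2.914]
force: [-0.6, 0.2, -0.7]
grip_width: 0.0121
```

Run:
```python
from h import *
delta([.564,.139,.236],101.8)
```

```text
t 3.4 p [563.7 136.3 237.2] xax [-0.001 -0.    -1.   ] jaw -78.3 q [ 0.17  0.35  1.39 -0.    1.41  1.54] F [-0.6  0.2 -0.7] gw 0.0121
delta [ 1.2  0.8 -2.6] roll 179.9 or -0.1
```

Emit:
{"fn": "servo_tool", "kwargs": {
  "motion": [-10,0,0,0,-25,0,0,0,-40,0,0,0,-40,0,0,0]
}}

```text
time_s: 3.9
ee_pos: [0.5642, 0.1365, 0.2792]
eef_rot: [1.541, 1.568, 0.175]
force: [-0.4, -0.4, -1.3]
grip_width: 0.0116
```

Run:
```python
from h import *
delta([.350,-.234,.25],70.5)
```

```text
t 3.9 p [564.2 136.5 279.2] xax [ 0.003  0.    -1.   ] jaw -78.3 q [0.17 0.32 1.32 0.   1.5  1.54] F [-0.4 -0.4 -1.3] gw 0.0116
delta [  28.5 -285.   319.3] roll -148.8 or 31.2
```

Emit:
{"fn": "servo_tool", "kwargs": {
  "motion": [0,-10,11,1,0,-30,34,3,0,-55,62,6,0,-83,93,9,0,-111,124,12,0,-139,156,15,0,-167,187,18,0,-195,219,22,0,-223,250,25,0,-248,278,28,0,-268,300,30,5,-280,314,31,15,-285,319,31,24,-285,319,31,28,-285,319,31,28,-285,319,31]
}}

```text
time_s: 5.9
ee_pos: [0.3496, -0.2333, 0.2492]
eef_rot: [-2.02, 1.57, 2.357]
force: [-0.1, 0.5, -1.3]
grip_width: 0.0118
```

```bash
cat > look.py <<'E'
from h import *
import sys
k=sys.argv[1]
for n,(x,y,w,h) in {'top':(380,150,160,160),'scene':(130,70,200,180)}.items():
    c=cam(n,n+k+'.png'); np.savez(n+k+'.npz',**c)
a=cv2.imread(f'pics/top{k}.png')[150:310,380:540];b=cv2.imread(f'pics/scene{k}.png')[70:250,130:330]
a=cv2.resize(a,(400,400),interpolation=cv2.INTER_CUBIC);b=cv2.resize(b,(400,360),interpolation=cv2.INTER_CUBIC);b=cv2.copyMakeBorder(b,0,40,0,0,cv2.BORDER_CONSTANT)
cv2.imwrite(f'pics/both{k}.png',np.hstack([a,b]))
E
python3 look.py 2
python3 - <<'E'
from h import *
delta([.477,-.279,.25],70.5)
E
```

```text
t 6.0 p [ 349.7 -233.6  249.6] xax [ 0. -0. -1.] jaw -109.3 q [-0.68 -0.03  1.79 -0.    1.38  1.23] F [-0.5 -0.5 -1.9] gw 0.0117
delta [ -0.3 135.2   0.9] roll -179.8 or 0.2
```

View pics/both2.png

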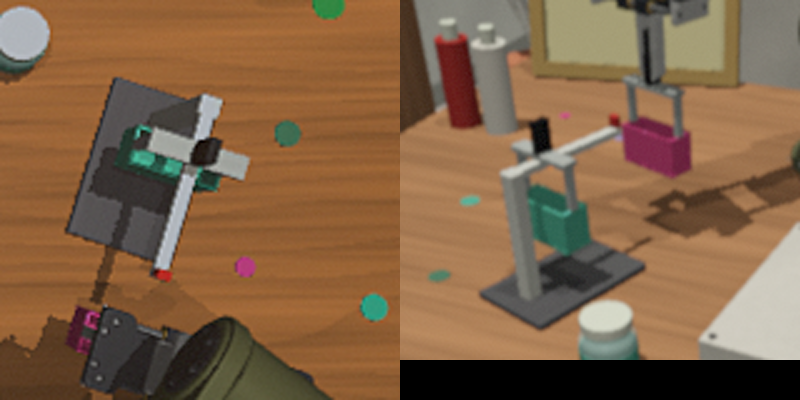

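The right panel shows the pink caddy held upright (bar at panel (652,87)) in front of the red tip (615,120). I'll check its lateral alignment and the window height numerically before threading it on.

Run:
```python
from h import *
c=dict(np.load('scene2.npz'));W=cloud(c)
hsv=cv2.cvtColor(c['color'],cv2.COLOR_RGB2HSV);H,S,V=[hsv[...,i].astype(int) for i in range(3)]
a=np.radians(-19.5);u=np.array([np.cos(a),np.sin(a)]);v=np.array([-u[1],u[0]])
D=W[...,:2]*1000-np.array([470.5,-276.5]);X=D@u-132;Y=D@v;z=W[...,2]*1000
reg=(abs(Y)<110)&(X<-190)&(X>-320)
def r(n,m):
    m=m&reg;print(n,m.sum(),[ (np.percentile(q[m],[2,98])).round(1) for q in(X,Y,z)])
r('pink',(H>160)&(H<176)&(S>120)&(z>80))
r('bar',(S<70)&(V>80)&(z>215)&(z<250))
m=(H>160)&(H<176)&(S>120)&reg&(z>80)&(z<180)
for y0 in range(-50,50,10):
    k=m&(abs(Y-y0-5)<5); print(y0+5,k.sum(),z[k].min().round(1) if k.any() else '',z[k].max().round(1) if k.any() else '')
c=dict(np.load('top2.npz'));W=cloud(c)
D=W[...,:2]*1000-np.array([470.5,-276.5]);X=D@u-132;Y=D@v;z=W[...,2]*1000
hsv=cv2.cvtColor(c['color'],cv2.COLOR_RGB2HSV)
reg=(abs(Y)<30)&(X<-100)&(X>-200)
r('tip top',((hsv[...,0]<6)|(hsv[...,0]>174))&(hsv[...,1]>150)&(z>150))
r('arm top',(hsv[...,1]<60)&(abs(z-200)<10))
```

```text
pink 711 [array([-279.6, -234.5]), array([-45.7,  53.2]), array([115.9, 170.5])]
bar 171 [array([-270.7, -244.8]), array([-46.9,  52.8]), array([216.8, 240.3])]
-45 57 114.8 170.2
-35 50 115.2 170.8
-25 62 115.4 170.3
-15 54 114.7 170.1
-5 62 113.6 170.4
5 63 116.1 170.6
15 53 113.8 170.8
25 44 116.5 171.2
35 42 114.6 170.8
45 98 114.5 170.6
tip top 24 [array([-185.4, -177. ]), array([-6.4,  5.9]), array([207.5, 219.5])]
arm top 193 [array([-175.5, -101.9]), array([-7.7,  6.2]), array([191.7, 202.7])]
```

Emit:
{"fn": "servo_tool", "kwargs": {
  "motion": [0,8,3,0,0,22,3,0,0,38,3,0,0,54,3,0,0,70,3,0,0,86,3,0,0,102,3,0,0,117,3,0,0,128,3,0,0,133,3,0,0,133,3,0]
}}

```text
time_s: 7.38
ee_pos: [0.4741, -0.2806, 0.2492]
eef_rot: [-1.834, 1.57, 2.542]
force: [0.3, -0.3, -1.7]
grip_width: 0.0119
```

```bash
python3 look.py 3
python3 - <<'E'
from h import *
delta([.477,-.279,.217],70.5)
E
```

```text
t 7.47 p [ 473.8 -280.5  249.5] xax [ 0.  0. -1.] jaw -109.3 q [-0.6   0.27  1.46  0.    1.42  1.31] F [ 0.2 -0.2 -1.4] gw 0.0118
delta [32.5  2.5 -2.5] roll -179.8 or 0.2
```

View pics/both3.png

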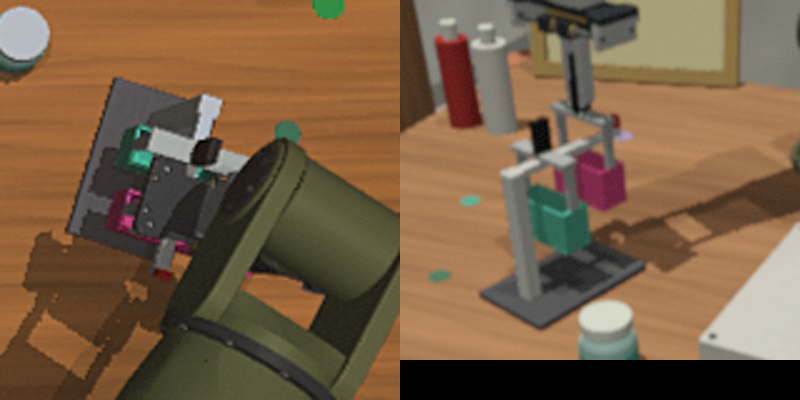

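The arm now runs through the pink window, with the pink bar at panel (585,110) behind the teal tab and no contact. I'll lower it next.

Emit:
{"fn": "servo_tool", "kwargs": {
  "motion": [6,0,0,0,14,0,0,0,21,0,0,0,26,0,0,0,29,0,0,0,31,0,0,0,31,0,0,0]
}}

```text
time_s: 8.35
ee_pos: [0.474, -0.2806, 0.2184]
eef_rot: [0.655, 1.571, -1.252]
force: [-0.2, -0.2, -2.1]
grip_width: 0.0119
```

Emit:
{"fn": "servo_tool", "kwargs": {
  "motion": [1,0,0,0,2,0,0,0,2,0,0,0]
}}

```text
time_s: 8.72
ee_pos: [0.4741, -0.2806, 0.2168]
eef_rot: [1.33, 1.57, -0.578]
force: [-0.2, 1.5, 1.1]
grip_width: 0.0119
```

The z force changed sign, so the bar is resting on the arm. Releasing.

Emit:
{"fn": "servo_tool", "kwargs": {
  "motion": [0,0,0,0,0,0,0,0,0,0,0,0,0,0,0,0],
  "gripper": 0.4
}}

```text
time_s: 9.22
ee_pos: [0.474, -0.2806, 0.2164]
eef_rot: [1.831, 1.571, -0.076]
force: [-0.6, 0.9, -1.3]
grip_width: 0.0373
```

Emit:
{"fn": "servo_tool", "kwargs": {
  "motion": [-15,0,0,0,-40,0,0,0,-75,0,0,0,-110,0,0,0,-110,0,0,0]
}}

```text
time_s: 9.85
ee_pos: [0.4745, -0.2809, 0.3301]
eef_rot: [1.303, 1.565, -0.605]
force: [-0.6, 0.1, 0.1]
grip_width: 0.0378
```

```bash
python3 look.py 4
python3 - <<'E'
from h import *
delta([.477,-.279,.217],70.5)
E
```

```text
t 9.95 p [ 473.9 -280.5  326.6] xax [ 0. -0. -1.] jaw -109.3 q [-0.6   0.24  1.32 -0.    1.58  1.31] F [-0.1 -0.5 -0.7] gw 0.0377
delta [109.6   2.4  -2.5] roll -179.8 or 0.2
```

View pics/both4.png

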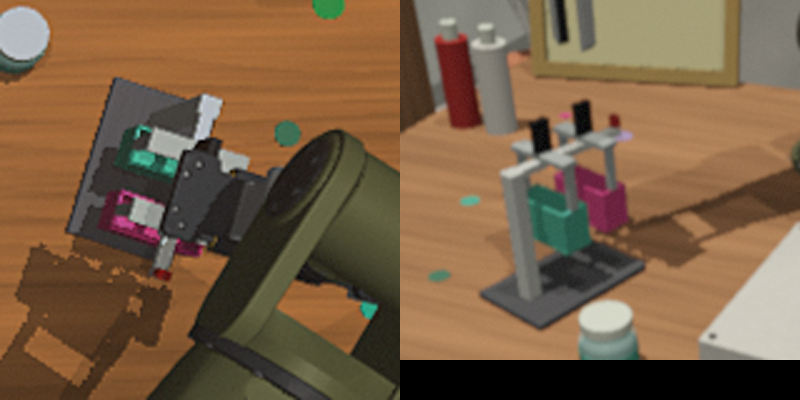

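The pink caddy hangs freely in front of the teal one (right panel: pink tab (580,118), teal tab (540,135)), and the fingers are clear. Next I'll measure the cover.

```bash
cat > cover.py <<'E'
from h import *
import sys
k=sys.argv[1]
for n in('top','scene'):
    c=dict(np.load(n+k+'.npz'));W=cloud(c);z=W[...,2]
    hsv=cv2.cvtColor(c['color'],cv2.COLOR_RGB2HSV);H,S,V=[hsv[...,i].astype(int) for i in range(3)]
    reg=(W[...,0]>.42)&(W[...,0]<.75)&(W[...,1]>-.05)&(W[...,1]<.32)
    for nm,m in(('orange',(H<25)&(H>5)&(S>150)&(z>.09)&(z<.108)),('knob',(V<75)&(z>.115)&(z<.155)),('knobtop',(V<75)&(z>.139)&(z<.152)),('pin',(S<60)&(z>.101)&(z<.112)),('deck',(S<40)&(V>140)&(abs(z-.09)<.006)),('hole',(V<70)&(z<.085))):
        m=(m&reg).astype(np.uint8);kk,l,st,_=cv2.connectedComponentsWithStats(m)
        if kk<2: continue
        i=1+st[1:,4].argmax();P=W[l==i]*1000;r=cv2.minAreaRect(P[:,:2].astype(np.float32))
        print(n,nm,st[i,4],P.mean(0).round(1),np.round(r[0],1),np.round(r[1],1),round(r[2],1))
E
python3 cover.py 4
python3 - <<'E'
from h import *
i=cv2.imread('pics/top4.png')[130:290,200:420];cv2.imwrite('pics/top4z.png',cv2.resize(i,None,fx=3.5,fy=3.5))
delta([.4905,.148,.20],-99)
E
```

```text
top orange 1309 [566.5 136.1  99.6] [569.  131.5] [112.8 182.5] 57.8
top knob 57 [490.1 146.7 143.3] [490.4 148. ] [22.1 18.9] 88.9
top knobtop 54 [490.3 147.1 143.8] [489.7 147.6] [19.4 21. ] 43.4
top pin 41 [643.4 123.2 106.4] [643.7 122.7] [17.6 17.3] 87.5
top deck 8237 [573.  128.6  89.6] [573.4 130.1] [279.7 300.1] 84.4
top hole 82 [577.6 -24.1  44.6] [578.1 -24.6] [21.2 29.8] 87.8
scene orange 1095 [574.3 139.   98.2] [576.8 141.8] [175.3 105.5] 12.6
scene knob 90 [500.1 151.2 131.8] [496.7 151.4] [19. 20.] 45.4
scene knobtop 30 [496.5 150.6 142.1] [496.  150.6] [17.3 19. ] 36.9
scene pin 41 [647.1 125.8 105.3] [646.6 125.3] [16.7 17.7] 33.3
scene deck 6683 [600.8 137.   88.3] [574.4 131.5] [281.6 306.5] 84.5
scene hole 198 [615.7 279.3  38.1] [591.7 280.7] [ 32.6 113.9] 87.2
t 9.95 p [ 473.9 -280.5  326.6] xax [ 0. -0. -1.] jaw -109.3 q [-0.6   0.24  1.32 -0.    1.58  1.31] F [-0.1 -0.5 -0.7] gw 0.0377
delta [ 126.6 -125.9 -410. ] roll -10.3 or 169.7
```

View pics/top4z.png

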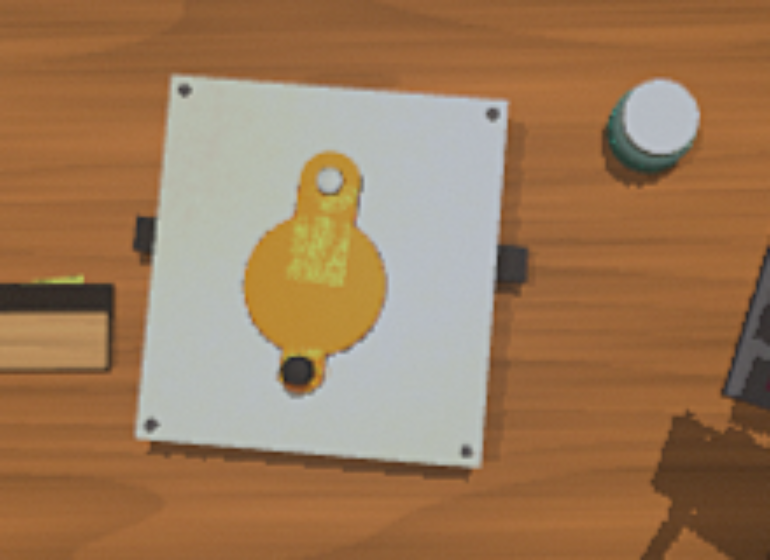

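The cover is now bare in the zoomed top view: pin at crop (330,180), disc (315,287) and knob (297,370). I'll move to above the knob.

Emit:
{"fn": "servo_tool", "kwargs": {
  "motion": [0,-8,-25,0,0,-24,-75,-1,0,-40,-130,-2,0,-57,-185,-4,0,-74,-240,-6,0,-91,-295,-8,30,-107,-345,-10,60,-120,-385,-10,90,-125,-405,-10,110,-126,-410,-10,110,-126,-410,-10,110,-126,-410,-10],
  "gripper": 0.5
}}

```text
time_s: 11.45
ee_pos: [0.4907, 0.1477, 0.2171]
eef_rot: [1.87, 1.57, 0.137]
force: [0.3, -0.5, 0.8]
grip_width: 0.0466
```

Run:
```python
from h import *
delta([.4915,.1485,.110],-99)
```

```text
t 11.45 p [490.7 147.7 217.1] xax [ 0.  0. -1.] jaw -99.3 q [ 0.22  0.21  1.61 -0.    1.32  1.95] F [ 0.3 -0.5  0.8] gw 0.0466
delta [107.1   0.7  -0.9] roll -0.3 or 179.7
```

Emit:
{"fn": "servo_tool", "kwargs": {
  "motion": [25,1,-1,0,55,1,-1,0,82,1,-1,0,100,1,-1,0,107,1,-1,0,107,1,-1,0]
}}

```text
time_s: 12.2
ee_pos: [0.492, 0.1487, 0.1101]
eef_rot: [1.932, 1.57, 0.199]
force: [0.1, 0.0, -0.2]
grip_width: 0.047
```

Emit:
{"fn": "servo_tool", "kwargs": {
  "motion": [0,0,0,0,0,0,0,0,0,0,0,0],
  "gripper": 0.32
}}

```text
time_s: 12.58
ee_pos: [0.4918, 0.1489, 0.1098]
eef_rot: [1.94, 1.57, 0.207]
force: [-0.4, 1.1, 0.9]
grip_width: 0.0302
```

```bash
cat > arc.py <<'E'
from h import *
import sys
# rows along arc: from current cover angle guess th0 to th1 in n rows; print deltas in tool axes at current pose
th0,th1,n=float(sys.argv[1]),float(sys.argv[2]),int(sys.argv[3])
pin=np.array([644.5,124.]);phi=lambda t:np.radians(174.4)+t
p,R,o=pose();p=p*1000
r=p[:2]-pin; print('p',p.round(1),'tcp cover angle',round(((np.arctan2(r[1],r[0])-np.radians(174.4)+np.pi)%(2*np.pi))-np.pi,3),'rad',np.hypot(*r).round(1),'F',np.round(o['force'],1),'gw',o['grip_width'],'q',np.round(o['qpos'],2))
for i in range(1,n+1):
    t=th0+(th1-th0)*i/n
    w=np.array([*(pin+155*np.array([np.cos(phi(t)),np.sin(phi(t))])),p[2]])
    print((R.T@(w-p)).round(1),'roll',-np.degrees(t-th0).round(1))
E
python3 arc.py -0.06 0.4 6
```

```text
p [491.8 148.9 109.8] tcp cover angle -0.064 rad 154.7 F [-0.4  1.1  0.9] gw 0.03018706746906193 q [ 0.22  0.32  1.73 -0.    1.09  1.96]
[-0.   0.2 12.4] roll -4.4
[-0.   1.7 24.2] roll -8.8
[-0.   4.  35.9] roll -13.2
[-0.   7.2 47.3] roll -17.6
[-0.  11.2 58.5] roll -22.0
[-0.  16.1 69.3] roll -26.4
```

Emit:
{"fn": "servo_tool", "kwargs": {
  "motion": [0,0,6,-2,0,0,12,-4,0,2,24,-9,0,4,36,-13,0,7,47,-18,0,11,58,-22,0,16,69,-26,0,16,69,-26]
}}

```text
time_s: 13.58
ee_pos: [0.4965, 0.0778, 0.1095]
eef_rot: [1.282, 1.571, 0.001]
force: [-0.4, -0.8, 0.3]
grip_width: 0.0298
```

```bash
python3 arc.py 0.40 0.70 8
```

```text
p [496.5  77.8 109.5] tcp cover angle 0.4 rad 155.1 F [-0.4 -0.8  0.3] gw 0.029787863680392462 q [ 0.08  0.3   1.76 -0.    1.08  1.36]
[0.  0.3 5.8] roll -2.1
[ 0.   0.7 11.6] roll -4.3
[ 0.   1.3 17.4] roll -6.4
[ 0.   2.1 23.1] roll -8.6
[ 0.   3.1 28.8] roll -10.7
[ 0.   4.4 34.5] roll -12.9
[ 0.   5.9 40.1] roll -15.0
[ 0.   7.6 45.7] roll -17.2
```

Emit:
{"fn": "servo_tool", "kwargs": {
  "motion": [0,0,6,-2,0,1,12,-4,0,1,17,-6,0,1,20,-7]
}}

```text
time_s: 14.08
ee_pos: [0.5031, 0.0597, 0.1095]
eef_rot: [2.031, 1.57, 0.873]
force: [0.5, 1.6, 0.2]
grip_width: 0.03
```

Emit:
{"fn": "servo_tool", "kwargs": {
  "motion": [0,0,3,-1,0,0,6,-2]
}}

```text
time_s: 14.32
ee_pos: [0.5055, 0.0539, 0.1095]
eef_rot: [1.953, 1.571, 0.831]
force: [1.1, 2.6, 0.6]
grip_width: 0.0305
```

```bash
python3 arc.py 0.57 0.70 4
```

```text
p [505.5  53.9 109.5] tcp cover angle 0.565 rad 155.7 F [1.1 2.6 0.6] gw 0.03049496260000914 q [0.03 0.31 1.74 0.   1.09 1.16]
[-0.   0.9  5.8] roll -1.9
[-0.   1.3 10.8] roll -3.7
[-0.   1.8 15.8] roll -5.6
[-0.   2.5 20.8] roll -7.4
```

Only friction so far (2 to 3 N). I'll go on in small steps.

Emit:
{"fn": "servo_tool", "kwargs": {
  "motion": [0,0,3,-1,0,1,6,-2]
}}

```text
time_s: 14.58
ee_pos: [0.5083, 0.0489, 0.1093]
eef_rot: [-2.284, 1.569, 2.913]
force: [-8.9, 6.3, 5.7]
grip_width: 0.0301
```

Emit:
{"fn": "servo_tool", "kwargs": {
  "motion": [0,0,3,-1,0,1,5,-2]
}}

```text
time_s: 14.82
ee_pos: [0.5101, 0.0464, 0.1092]
eef_rot: [-2.567, 1.565, 2.665]
force: [-21.1, 16.8, 12.6]
grip_width: 0.03
```

Emit:
{"fn": "servo_tool", "kwargs": {
  "motion": [0,0,3,-1,0,1,5,-2]
}}

```text
time_s: 15.08
ee_pos: [0.5119, 0.044, 0.109]
eef_rot: [-2.619, 1.56, 2.649]
force: [-32.8, 27.0, 19.5]
grip_width: 0.0305
```

```bash
python3 arc.py 0.67 1.0 6;python3 look.py 5; python3 cover.py 5
```

```text
p [511.9  44.  109. ] tcp cover angle 0.641 rad 154.9 F [-32.8  27.   19.5] gw 0.030547512293350784 q [0.01 0.33 1.72 0.01 1.1  1.02]
[-0.1  0.3 13.1] roll -3.2
[-0.2  1.1 21.6] roll -6.3
[-0.3  2.4 30. ] roll -9.5
[-0.4  4.2 38.3] roll -12.6
[-0.5  6.4 46.5] roll -15.8
[-0.6  9.1 54.6] roll -18.9
top orange 831 [603.7  94.4  99.5] [613.4  97.7] [120.  113.2] 19.4
top pin 39 [643.2 123.  106.6] [643.9 122.5] [17.1 17.8] 89.8
top deck 6191 [598.5 162.1  89.6] [573.5 130.5] [280.3 300.4] 84.3
top hole 150 [556.6 149.9  61.8] [555.6 150. ] [65.5 28.5] 13.6
scene orange 1137 [582.8  88.3  98.2] [587.3  86. ] [178.4 109.2] 7.0
scene knob 132 [516.   51.6 133.1] [512.5  49.8] [23.  24.5] 38.3
scene knobtop 45 [512.8  52.1 143.3] [512.3  50.1] [23.  23.9] 38.3
scene pin 39 [646.8 125.5 105.2] [646.1 125. ] [19.9 16.2] 15.2
scene deck 5880 [615.  158.5  88.3] [575.1 131.5] [281.3 305.6] 84.4
scene hole 195 [616.7 279.3  38.7] [598.9 280.4] [ 32.6 122.6] 87.2
```

The stop is on the positive side: at about 0.6 the force climbed to 46 N at the fingers. I'll back off and go the other way, turning the jaws 180° clear of the knob so the last joint has range.

Emit:
{"fn": "servo_tool", "kwargs": {
  "motion": [0,0,-8,2,0,0,-16,4,0,0,-17,4]
}}

```text
time_s: 15.55
ee_pos: [0.5065, 0.0555, 0.1095]
eef_rot: [-0.278, 1.571, -1.364]
force: [-0.0, -0.6, 0.5]
grip_width: 0.0301
```

```bash
python3 arc.py 0.55 0.5 1;python3 look.py 6; python3 cover.py 6 | grep knob
```

```text
p [506.5  55.5 109.5] tcp cover angle 0.558 rad 154.0 F [-0.  -0.6  0.5] gw 0.030143820268856102 q [ 0.04  0.31  1.74 -0.    1.09  1.12]
[-0.  -0.5 -9.1] roll 2.9
scene knob 110 [515.1  54.8 131.8] [510.1  54.4] [22.8 22.9] 14.2
scene knobtop 36 [511.1  54.1 142.6] [510.   53.4] [21.4 18. ] 19.9
```

Emit:
{"fn": "servo_tool", "kwargs": {
  "motion": [0,0,0,0,0,0,0,0,-20,0,0,0,-45,0,0,0,-60,0,0,-8,-60,0,0,-18,-60,0,0,-28,-60,0,0,-38,-60,0,0,-48,-60,0,0,-58,-60,0,0,-68,-60,0,0,-78,-60,0,0,-88,-60,0,0,-98,-60,0,0,-108,-60,0,0,-118,-60,0,0,-128,-60,0,0,-138,-60,0,0,-148,-60,0,0,-158],
  "gripper": 0.5
}}

```text
time_s: 18.15
ee_pos: [0.5066, 0.0553, 0.1694]
eef_rot: [2.925, 1.571, -1.682]
force: [0.8, -0.3, 0.1]
grip_width: 0.0468
```

Emit:
{"fn": "servo_tool", "kwargs": {
  "motion": [0,0,0,-8,0,0,0,-16,0,0,0,-22,0,0,0,-22]
}}

```text
time_s: 18.65
ee_pos: [0.5066, 0.0554, 0.1694]
eef_rot: [1.31, 1.571, -2.92]
force: [-0.9, 0.5, 0.2]
grip_width: 0.047
```

```bash
python3 arc.py 0.55 0.5 1
python3 - <<'E'
from h import *
delta([.507,.053,.110],63)
c=cam('scene','s7.png');np.savez('scene7.npz',**c);c=cam('top','t7.png');np.savez('top7.npz',**c)
E
python3 cover.py 7
```

```text
p [506.6  55.4 169.4] tcp cover angle 0.559 rad 154.1 F [-0.9  0.5  0.2] gw 0.04697589098639755 q [ 0.04  0.24  1.68 -0.    1.22 -2.02]
[0.  0.5 9.2] roll 2.9
t 18.65 p [506.6  55.4 169.4] xax [-0. -0. -1.] jaw 117.7 q [ 0.04  0.24  1.68 -0.    1.22 -2.02] F [-0.9  0.5  0.2] gw 0.047
delta [59.4  0.7 -2.3] roll 54.7 or -125.3
top orange 667 [604.2  95.   99.6] [617.4  88.8] [101.  112.5] 3.4
top pin 40 [643.2 122.8 106.7] [643.7 122.7] [17.2 17.8] 88.2
top deck 5917 [604.8 162.3  89.5] [573.6 130.3] [279.6 300.5] 84.2
top hole 65 [569.  156.5  63.6] [567.8 157.4] [14.3 51. ] 73.1
scene orange 1102 [581.2  90.3  98.2] [585.4  88.8] [175.8 108.9] 4.7
scene knob 101 [514.1  56.2 131.8] [510.6  54.6] [20.5 21.3] 58.3
scene knobtop 36 [511.3  54.5 142.3] [510.3  53.5] [22.4 17.8] 16.0
scene pin 39 [646.6 125.3 105. ] [645.7 124.9] [20.3 16.2] 14.9
scene deck 5925 [615.6 156.3  88.3] [575.1 131.7] [281.1 305.7] 84.3
scene hole 197 [616.  279.3  38.3] [594.2 281.8] [ 32.6 114.2] 84.9
```

Emit:
{"fn": "servo_tool", "kwargs": {
  "motion": [25,0,-1,0,45,0,-2,0,58,0,-2,0,60,0,-2,0]
}}

```text
time_s: 19.25
ee_pos: [0.5073, 0.0537, 0.109]
eef_rot: [1.118, 1.57, -3.112]
force: [-0.9, -0.1, -0.2]
grip_width: 0.0467
```

Emit:
{"fn": "servo_tool", "kwargs": {
  "motion": [0,0,0,0,0,0,0,0,0,0,0,0],
  "gripper": 0.32
}}

```text
time_s: 19.62
ee_pos: [0.5077, 0.0537, 0.1099]
eef_rot: [-2.057, 1.57, -0.003]
force: [-1.2, -0.1, 0.2]
grip_width: 0.0306
```

```bash
python3 arc.py 0.55 -0.35 10
```

```text
p [507.7  53.7 109.9] tcp cover angle 0.572 rad 153.8 F [-1.2 -0.1  0.2] gw 0.030590613722729403 q [ 0.03  0.32  1.74 -0.    1.09 -2.02]
[-0.   0.1 17.3] roll 5.2
[-0.  -2.3 31.1] roll 10.3
[-0.  -5.8 44.6] roll 15.5
[ -0.  -10.5  57.7] roll 20.6
[ -0.  -16.4  70.3] roll 25.8
[ -0.  -23.4  82.4] roll 30.9
[ -0.  -31.5  93.8] roll 36.1
[ -0.  -40.5 104.4] roll 41.3
[ -0.  -50.5 114.1] roll 46.4
[ -0.  -61.3 123. ] roll 51.6
```

Emit:
{"fn": "servo_tool", "kwargs": {
  "motion": [0,0,8,2,0,0,17,5,0,-2,31,10,0,-6,45,15,0,-11,58,21,0,-16,70,26,0,-23,82,31,0,-32,94,36,0,-41,104,41,0,-51,114,46,0,-61,123,52,0,-61,123,52]
}}

```text
time_s: 21.12
ee_pos: [0.5044, 0.1914, 0.1095]
eef_rot: [-0.48, 1.571, 0.668]
force: [-0.3, -0.4, -0.6]
grip_width: 0.0301
```

```bash
python3 arc.py -0.35 -0.70 4
```

```text
p [504.4 191.4 109.5] tcp cover angle -0.351 rad 155.5 F [-0.3 -0.4 -0.6] gw 0.03010110269234612 q [ 0.29  0.38  1.66  0.    1.11 -0.85]
[ 0.  -1.4 13.4] roll 5.0
[ 0.  -3.5 26.8] roll 10.0
[ 0.  -6.8 40. ] roll 15.0
[  0.  -11.2  52.8] roll 20.1
```

Emit:
{"fn": "servo_tool", "kwargs": {
  "motion": [0,0,7,2,0,-1,14,5,0,-3,27,10,0,-7,40,15,0,-11,53,20,0,-11,53,20]
}}

```text
time_s: 21.88
ee_pos: [0.5362, 0.2346, 0.1093]
eef_rot: [2.073, 1.571, 2.874]
force: [-0.8, 0.1, -0.0]
grip_width: 0.0302
```

```bash
python3 arc.py -0.70 -1.5 9
```

```text
p [536.2 234.6 109.3] tcp cover angle -0.698 rad 154.8 F [-0.8  0.1 -0. ] gw 0.030204389148503825 q [ 0.35  0.47  1.52  0.    1.15 -0.45]
[-0.  -0.8 14. ] roll 5.1
[-0.  -3.  27.6] roll 10.2
[-0.  -6.4 41. ] roll 15.3
[ -0. -11.  54.] roll 20.4
[ -0.  -16.7  66.5] roll 25.5
[ -0.  -23.5  78.5] roll 30.6
[ -0.  -31.4  89.8] roll 35.7
[ -0.  -40.2 100.4] roll 40.7
[ -0.  -49.9 110.1] roll 45.8
```

That is past 0.55 on this side with no resistance, so I'll continue to about -1.45.

Emit:
{"fn": "servo_tool", "kwargs": {
  "motion": [0,0,7,2,0,-1,14,5,0,-3,28,10,0,-6,41,15,0,-11,54,20,0,-17,66,25,0,-24,78,31,0,-31,90,36,0,-38,98,40,0,-44,104,43,0,-44,104,43]
}}

```text
time_s: 23.25
ee_pos: [0.6403, 0.2778, 0.1093]
eef_rot: [-2.711, 1.571, -2.661]
force: [-0.3, 0.6, 0.5]
grip_width: 0.0302
```

Emit:
{"fn": "servo_tool", "kwargs": {
  "motion": [0,0,0,0,0,0,0,0,0,0,0,0],
  "gripper": 0.5
}}

```text
time_s: 23.62
ee_pos: [0.6401, 0.2785, 0.1096]
eef_rot: [0.348, 1.571, 0.396]
force: [0.2, 0.8, 0.0]
grip_width: 0.0472
```

```bash
python3 arc.py -1.45 -1.45 1; python3 look.py 8; python3 cover.py 8
```

```text
p [640.1 278.5 109.6] tcp cover angle -1.445 rad 154.5 F [0.2 0.8 0. ] gw 0.04718387212770538 q [0.36 0.71 1.13 0.   1.29 0.31]
[0.  0.5 0.8] roll -0.0
top orange 1317 [640.9 195.5  99.5] [651.5 185.3] [113.3 150.7] 24.9
top pin 41 [643.2 123.1 106.3] [642.5 122.7] [19.  18.2] 43.5
top deck 6684 [570.4  93.9  89.5] [573.9 130.2] [280.3 299.3] 84.5
top hole 391 [561.3 133.5  61.7] [561.2 133.9] [63.4 60.7] 0.3
scene orange 1427 [647.9 205.2  98.2] [647.9 203. ] [110.9 183.4] 25.3
scene knob 11 [644.6 290.6 130.7] [656.3 290. ] [ 1.9 39.8] 87.5
scene knobtop 1 [646.6 289.6 139.5] [646.6 289.6] [0. 0.] 0.0
scene pin 40 [647.  125.5 105.1] [646.8 125.2] [19.5 16.3] 15.4
scene deck 5388 [595.  101.7  88.3] [575.1 130.8] [281.1 304.5] 84.8
scene hole 206 [616.8 280.4  38.8] [597.9 282.3] [ 33.  126.6] 83.5
```

View pics/scene8.png

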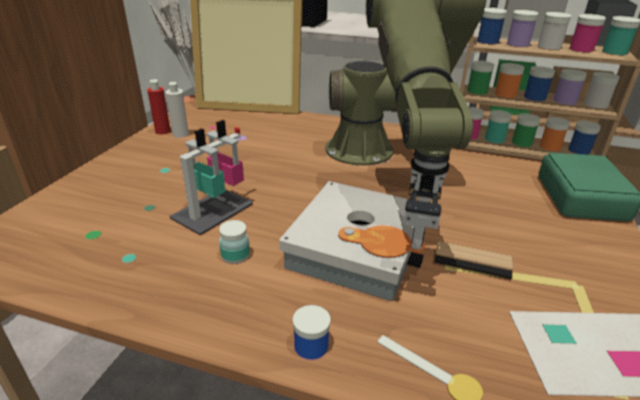

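The port at (360,217) is wholly open, the cover lies to the side at (385,240), and both caddies hang on the hook at (205–235,165). I'll lift clear.

Emit:
{"fn": "servo_tool", "kwargs": {
  "motion": [-10,0,0,0,-30,0,0,0,-60,0,0,0,-100,0,0,0,-130,0,0,0,-130,0,0,0,-130,0,0,0,-130,0,0,0]
}}

```text
time_s: 24.72
ee_pos: [0.6399, 0.2783, 0.2382]
eef_rot: [-2.827, 1.569, -2.78]
force: [-0.2, -0.3, -0.5]
grip_width: 0.0473
```

```bash
python3 look.py 9; python3 cover.py 9|grep -E "orange|hole|knob"
python3 - <<'E'
from h import *
delta([0.64,.2785,.24])
a=np.radians(-19.5);u=np.array([np.cos(a),np.sin(a)]);v=np.array([-u[1],u[0]])
for k in '09':
    c=dict(np.load(f'top{k}.npz'));W=cloud(c);D=W[...,:2]*1000-np.array([470.5,-276.5]);X=D@u-132;Y=D@v;z=W[...,2]*1000
    V=c['color'].max(-1)
    for nm,m in(('tabs',(V<75)&(z>215)&(z<262)&(X>-160)&(X<0)&(abs(Y)<60)),('jar',(z>80)&(z<90)&(abs(W[...,0]-.694)<.05)&(abs(W[...,1]+.15)<.05)),('squeegee',(z>15)&(z<30)&(abs(W[...,1]-.35)<.12)&(abs(W[...,0]-.53)<.1))):
        kk,l,st,_=cv2.connectedComponentsWithStats(m.astype(np.uint8))
        for i in range(1,kk):
            if st[i,4]>15: q=l==i;print(k,nm,st[i,4],'hook',X[q].mean().round(1),Y[q].mean().round(1),'world',W[q].mean(0).round(4))
E
```

```text
top orange 1430 [640.3 198.7  99.6] [648.1 193.8] [114.4 169.7] 24.4
top knob 31 [636.9 270.  138. ] [637.4 270.3] [19.9  8. ] 14.4
top knobtop 20 [638.5 271.  143.9] [638.7 271.3] [17.2  7.2] 21.9
top hole 391 [561.2 133.3  61.3] [561.1 134.8] [62.6 63.1] 89.5
scene orange 1486 [648.1 206.8  98.3] [648.3 202.2] [111.5 183.3] 25.3
scene knob 155 [645.5 280.7 133.6] [641.7 280.1] [22.4 22.3] 57.3
scene knobtop 64 [642.1 280.3 142.6] [640.9 280. ] [21.3 21. ] 57.3
scene hole 209 [616.8 280.1  38.2] [593.9 282. ] [ 33.3 112.9] 84.8
t 24.82 p [640.1 278.4 238.6] xax [-0.001 -0.    -1.   ] jaw 2.7 q [ 0.36  0.63  0.97 -0.    1.54  0.31] F [-0.5 -0.2  0.9] gw 0.0467
delta [-1.4  0.1 -0.1]
0 tabs 94 hook -54.5 2.5 world [ 0.5444 -0.3     0.2415]
0 jar 362 hook 35.8 194.4 world [ 0.6935 -0.1492  0.0848]
0 squeegee 934 hook -304.5 650.9 world [0.5252 0.3947 0.0207]
9 tabs 96 hook -54.6 2.5 world [ 0.5443 -0.3     0.2417]
9 tabs 88 hook -128.0 -0.3 world [ 0.4742 -0.2781  0.2433]
9 jar 360 hook 35.8 194.4 world [ 0.6936 -0.1492  0.0845]
```

View pics/both9.png

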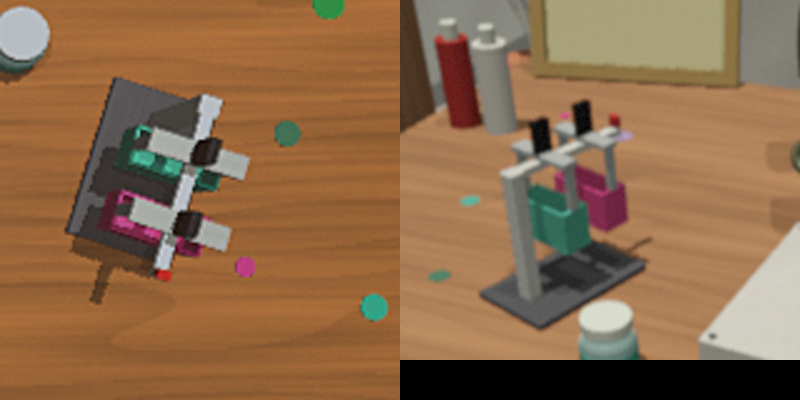

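View pics/top9.png

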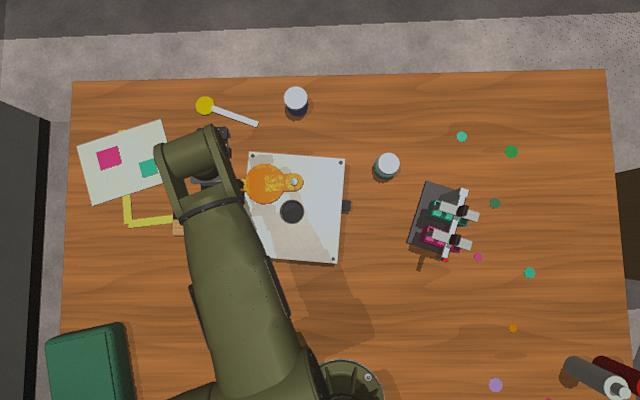

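The port at (291,211) is round and fully open, the cover is aside at (268,184), and both caddies hang upright. The teal tab is at the same position as at the start, to 0.1 mm. The gripper is clear, so I'll hand in.

```bash
python3 -c "
from station import ctrl
print(ctrl.hand_in())"
```

```text
the job is handed in; nothing more can be done
None
```

The job is handed in at about 25 s of the 67 s allowed. The pink caddy hangs on the hook arm in front of the teal one, and the dust cover is swung aside.

- **Caddies:** The pink tab is at about x = -128 mm in the hook's frame. The teal tab measured -54.5 mm before and -54.6 mm after, so it did not shift.
- **Cover:** The hidden stop is on the positive side, at about 0.55. I opened the cover the other way to about -1.45 and let go. In the last pictures the whole round port is visible and the gripper is clear of everything.
- **Stop probe:** I pushed harder than I meant to while feeling for the stop, reaching about 46 N at the wrist. The contact was between the fingers and the knob, not the arm or the gripper's body. It stayed under the 120 N wrist limit but is above the 40 N figure set for the arm and body.
- **Bystanders:** The jar measured the same before and after, within 0.1 mm in plan. The arm hid the squeegee in the last top view, so I did not measure it again. The scene view just before the final lift showed it in place.

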